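# Aim the fume extractor and set its fan by clicks

## Robot

A 6-joint arm with a two-finger parallel gripper is mounted at the origin on the work surface. World frame = base frame: x ahead of the robot, y to its left, z up, the work surface at z = 0. Lengths are in m, angles in rad, forces in N, time in s.
With the tool pointing down it reaches from about 0.325 to 0.85 m from the base axis. Payload 15.5 kg.
Tool frame: the origin (TCP) lies midway between the tips of the shut fingers; the grasp point (between the pads) lies 19 mm behind it; z points along the fingers, y is the line along which they close (so a half turn about z gives the same grasp; the last joint's range is limited). The gripper opens to 91 mm and grips with 3 to 60 N. Pads are 32 mm wide; open, the fingers measure 118 mm over their backs; the gripper's body (76 mm by 178 mm) begins 60 mm behind the grasp point.
Start: joints at [-1.22, 0.494, 1.345, -0, 1.302, -0.096], TCP at [0.269, -0.564, 0.214] pointing down, gripper open.
Joint ranges: [-2.91, 2.91], [-0.82, 2.16], [0.22, 2.67], [-1.22, 4.37], [0.12, 2.79], [-3.08, 3.08]. Speed limits (rad/s): [1.89, 1.89, 2.57, 3.01, 3.01, 3.01].

## Interface

Orientations are given as a 3x3 rotation matrix whose columns are the frame's x, y, z axes.
In Python, from workcell import ctrl, optics gives the robot as it stands (ctrl), with the cameras (optics).
- The arm moves only by the tool nudge_tcp, called after ">>>" as name(argument=value, ...), one argument or row to a line, values as JSON. Schema: {"type":"object","properties":{"plan":{"type":"object","properties":{"steps":{"type":"array","items":{"type":"array","items":{"type":"number"},"minItems":5,"maxItems":5},"minItems":1,"maxItems":20}},"additionalProperties":false,"required":["steps"]},"only":{"type":"string"},"quiet":{"type":"boolean"},"lines":{"type":"string"}},"required":["plan"],"additionalProperties":false}. plan is an object whose key "steps" holds a list of rows, 1 to 20 of them, each of 5 numbers: dx, dy, dz in a scale on which 1.0 is 400 mm, then a turn about the tool's z in fractions of the full range, 1 being 120 degrees, then the finger opening in m; each row shifts and turns the commanded pose from where the row before left it, along the tool's axes as they then stand; what a row does not reach is not made up. A row lasts 1/12 s, in which the tool goes at most 0.0417 m and 0.125 rad, less where a joint would pass 70% of its speed; a pose out of reach is approached as far as the arm can. The fingers move at their own pace and stop on an object; the grip force is fixed at half the most. Time passes only in rows, so rows that do not move let the fingers close. The tool returns the time, the measured TCP pose, the force, the opening and the grip force at its end. only (a regular expression) keeps the lines of the reply that match it, lines (a string "A,B") keeps lines A to B, and quiet returns only ok. No shift or turn number may pass 1 either way. Input that does not fit is refused with a message, and nothing moves.
- ctrl.state(): the state, without advancing time (a new reading comes with each control period).
- optics.get_image(name): name is "scene" or "top"; returns a dict with "image" (400x640x3 uint8, red, green, blue), "mtx" (3x3 intrinsics, pixels), "extrinsics" (4x4, takes a point from camera to world coordinates). Camera axes: x right, y down, z forward; pixel columns grow to the right and rows downward; lengths in m; the calibration is good to about 2 mm. A picture is of the moment at which its call begins. There is no depth.
- ctrl.finish_job(): hands the job in; it is judged then, once.
The state is a dict: "time_s": time; "q": joint angles; "qd": joint speeds; "effort": joint torques, N m; "tool_pos": TCP position; "ee_rot": TCP orientation; "ft_force": force on the tool from outside, world axes, zero at the start; "wrist_torque": the same for the moment, N m; "width": finger opening in m; "grip_force": force on a finger pad.
Only numpy, scipy, OpenCV 4.12 (cv2) and the standard library are available. Lean on these libraries where they do the work, as an engineer would, in place of code of your own. Each camera call takes 0.05 s, during which the arm holds its last target. There are 200 camera calls.

## Task

Get the fume extraction ready for soldering the brass dome: first take the extractor by the handle on top and swivel it on its foot until its mouth points straight at the dome. Then set the fan with the knob on the sloping control desk: turn it back (anticlockwise) all the way to its stop, and from there forward (clockwise) exactly four clicks, and let go. Leave the dome and the other loose things where they are.

Things in the scene. Friction and masses are not known exactly. Their poses are not given: they have to be found in the camera images.
- hood (a joint): swivel angle of the extractor's black hood on its fixed round foot (foot 160 mm across, 32 mm high), rad about the vertical axis, positive anticlockwise from above; limits -2.3 to 2.3; stiff, about 0.12 N m of friction, stays where it is left. Zero has no special meaning.
- hood_handle (a point): middle of the extractor's carrying handle, exactly on the swivel axis, 269 mm above the table: a level steel bar 14 x 14 mm, 130 mm long along this point's y axis, 100 mm of it free between 14 mm end posts, 25 mm free below it over the mouth frame, 50 mm over the housing. x axis: the way the mouth points; z: up. It turns with the hood.
- hood_mouth (a point): centre of the extractor's mouth plane, a 200 x 200 mm frame with a wire grille, 100 mm in front of the swivel axis and 137 mm above the table; its x axis points straight out of the mouth, y to the side, z up
- dome: the workpiece: a brass half-ball 80 mm across, 40 mm high, loose, lying flat side down on the wooden soldering board (240 x 200 mm, 20 mm thick). Origin: centre of its flat underside.
- knob (a joint): angle of the fan knob in rad, clockwise positive as seen looking onto the sloping face; 0 at its anticlockwise end stop, which is itself a click position; one click every 20 degrees (0.349 rad), limit 3.14. A spring detent pulls it into the nearest click position when let go, so it rests only there (0, 0.349, 0.698, 1.047, 1.396, ...); leaving a position takes about 0.2 N m.
- knob_grip (a point): grip point on the knob's axis. Black knob: disc 70 mm across, 11 mm thick, with a grip bar 64 mm long, 16 mm wide, rising 35 mm above the disc; this point lies 12 mm below the bar's top and 40 mm above the desk's face. x: along the bar to its end with the white line; y: across the bar; z: knob axis, outward, 30 degrees from vertical. x and y turn with the knob.
- block: bystander: loose wooden block 45 x 60 x 40 mm on the board's end near the robot; origin at the centre of its underside
- jar: bystander: loose glass jar 72 mm across, 95 mm high, with three rods standing in it up to 155 mm; origin at the centre of its underside
- tin: bystander: loose flat round steel tin, 100 mm across, 16 mm high; origin at the centre of its underside
- extractor: the fume extractor's fixed foot: a disc 160 mm across; origin at its centre on the table, on the swivel axis. The black hood on it is 200 mm wide and reaches 100 mm in front of the axis, 95 mm behind it, 237 mm up (without the handle).
- desk: fixed grey control desk, a wedge 180 x 180 mm, 25 mm high at the front, 112 mm at the back; origin at the centre of its underside, x axis to the back. Its top slopes 30 degrees down to the front (its -x side, which looks away from the robot, across the bench, give or take 15 degrees); the knob sits in the middle of the 173 x 180 mm sloping face, on a 92 mm plate.

How it is judged:
By the outcome, as a careful person would: the job done as asked, in the order asked, and still so for the second after the job is handed in, with the robot touching nothing.
It also fails if it takes over 72 s, if anything falls off the work surface, if the arm or the gripper's body presses on something with over 40 N, if the wrist force passes 120 N, or if a joint passes its speed limit or range.

## Working session

There is one attempt and no reset: what is moved stays moved. The work goes in short steps, Python scripts to look and compute and a tool call to move; the robot and the scene stay as the last step left them, time stands still between calls to the robot, and variables do not carry over. Pictures are saved under pics/ and viewed, at most 10 in all, crops included, and the job is handed in when it is done.

```bash
ls; mkdir -p pics; python3 - <<'E'
from workcell import ctrl, optics
import cv2,numpy as np
for n in("scene","top"):
    d=optics.get_image(n); cv2.imwrite(f"pics/{n}0.png",d["image"][:,:,::-1]); np.savez(f"{n}.npz",**d)
    print(n,d["mtx"].tolist(),np.round(d["extrinsics"],4).tolist())
s=ctrl.state();print(s["time_s"],s["tool_pos"],s["ee_rot"],s["width"])
E
```

```text
pics
workcell.py
scene [[450.24101293956136, 0.0, 318.0027734011892], [0.0, 450.24101293956136, 192.8431169817407], [0.0, 0.0, 1.0]] [[0.569, 0.5421, -0.6183, 1.2966], [0.8222, -0.3597, 0.4412, -0.4838], [0.0168, -0.7594, -0.6504, 0.8697], [0.0, 0.0, 0.0, 1.0]]
top [[516.4656486488186, 0.0, 317.0282201141619], [0.0, 516.4656486488186, 197.46149265410534], [0.0, 0.0, 1.0]] [[0.0793, -0.9741, 0.2116, 0.4168], [-0.9968, -0.0769, 0.0194, -0.0031], [-0.0026, -0.2125, -0.9772, 1.2804], [0.0, 0.0, 0.0, 1.0]]
0.1 [ 0.26936796 -0.56358624  0.21340076] [[ 9.02277302e-01  4.31156020e-01 -3.94359456e-04]
 [ 4.31156192e-01 -9.02276721e-01  1.02832655e-03]
 [ 8.75478281e-05 -1.09786623e-03 -9.99999394e-01]] 0.09095634682037644
```

View pics/scene0.png

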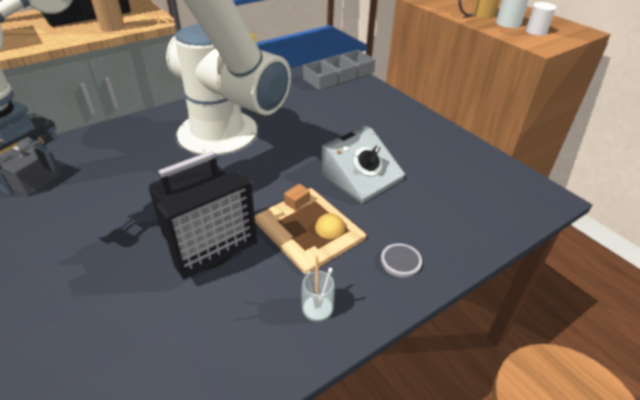

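View pics/top0.png

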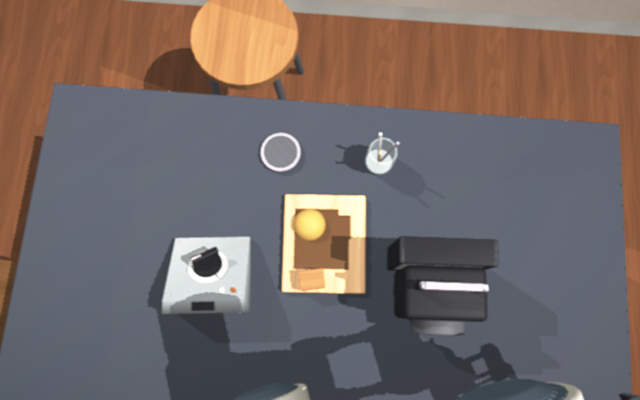

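The scene view shows the hood with its handle at about (188,163), dome (330,227) and knob (369,158). The top view shows the handle from (420,286) to (488,287), dome (309,224) and knob (207,262). The mouth faces up in the image (+x).

```bash
cat > h.py <<'E'
import numpy as np,cv2
def ray(d,p):
    K,E=d["mtx"],d["extrinsics"]
    v=E[:3,:3]@np.linalg.solve(K,[p[0],p[1],1.]);return E[:3,3],v/np.linalg.norm(v)
def plane(d,p,z):
    o,v=ray(d,p);return o+v*(z-o[2])/v[2]
def tri(a,p,b,q):
    o1,v1=ray(a,p);o2,v2=ray(b,q)
    t=np.linalg.lstsq(np.c_[v1,-v2],o2-o1,rcond=None)[0]
    A,B=o1+v1*t[0],o2+v2*t[1];return (A+B)/2,np.linalg.norm(A-B)
def blob(m,box):
    x0,y0,x1,y1=box;k=np.zeros(m.shape,np.uint8);k[y0:y1,x0:x1]=m[y0:y1,x0:x1]
    c=max(cv2.findContours(k,cv2.RETR_EXTERNAL,cv2.CHAIN_APPROX_NONE)[0],key=cv2.contourArea)
    return c
def hsv(d):return cv2.cvtColor(d["image"],cv2.COLOR_RGB2HSV)
def handle(d,box):
    H=hsv(d);c=blob(((H[...,2]>125)&(H[...,1]<70)).astype(np.uint8),box)
    (cx,cy),(w,h),a=r=cv2.minAreaRect(c);b=cv2.boxPoints(r)
    # ends = midpoints of the short sides
    e=[(b[i]+b[(i+1)%4])/2 for i in range(4)];L=[np.linalg.norm(b[i]-b[(i+1)%4]) for i in range(4)]
    i=int(np.argmin(L[:2]));E=sorted([e[i],e[i+2]],key=lambda p:p[0]);return E,L[:2]
def dome(d,box):
    H=hsv(d);m=((H[...,0]>17)&(H[...,0]<32)&(H[...,1]>150)&(H[...,2]>110)).astype(np.uint8)
    c=blob(m,box);return cv2.minEnclosingCircle(c),cv2.boundingRect(c)
E
python3 - <<'E'
from h import *
S=dict(np.load("scene.npz"));T=dict(np.load("top.npz"))
hs=handle(S,(150,145,225,180));ht=handle(T,(410,270,500,300));print(hs,ht)
for i in(0,1):
    print("end",tri(S,hs[0][i],T,ht[0][i]))
print("mid",tri(S,sum(hs[0])/2,T,sum(ht[0])/2))
ds=dome(S,(305,205,355,250));dt=dome(T,(280,195,340,250));print(ds,dt)
print("dome",tri(S,ds[0][0],T,dt[0][0]),plane(T,dt[0][0],.035),plane(S,ds[0][0],.035))
a=cv2.resize(S["image"][125:190,320:410],None,fx=6,fy=6,interpolation=3)
b=cv2.resize(T["image"][230:295,160:255],None,fx=6,fy=6,interpolation=3)
o=np.zeros((390*1,540,3),np.uint8);cv2.imwrite("pics/k.png",np.hstack([cv2.resize(a,(400,289)),cv2.resize(b,(400,274),) if 0 else cv2.copyMakeBorder(cv2.resize(b,(400,274)),0,15,0,0,0)])[:,:,::-1])
E
```

```text
([array([155.68405, 165.2727 ], dtype=float32), array([223.00098, 142.09802], dtype=float32)], [np.float32(71.19434), np.float32(22.50691)]) ([array([419.89215, 284.80356], dtype=float32), array([489.09747, 287.4653 ], dtype=float32)], [np.float32(8.68586), np.float32(69.25649)])
end (array([ 0.46235576, -0.25875362,  0.25250021]), np.float64(0.12519347752093027))
end (array([ 0.50956513, -0.24517282,  0.34721487]), np.float64(0.1262580956269078))
mid (array([ 0.48175815, -0.25295901,  0.29144438]), np.float64(0.005853565602790363))Traceback (most recent call last):
  File "<stdin>", line 7, in <module>
  File "h.py", line 24, in dome
    c=blob(m,box);return cv2.minEnclosingCircle(c),cv2.boundingRect(c)
  File "h.py", line 13, in blob
    c=max(cv2.findContours(k,cv2.RETR_EXTERNAL,cv2.CHAIN_APPROX_NONE)[0],key=cv2.contourArea)
ValueError: max() iterable argument is empty
```

```bash
sed -i 's/H\[...,1\]>150)&(H\[...,2\]>110/H[...,1]>125)\&(H[...,2]>90/' h.py
python3 - <<'E'
from h import *
S=dict(np.load("scene.npz"));T=dict(np.load("top.npz"))
print(hsv(S)[227,310:350:5].tolist(),hsv(T)[224,290:335:5].tolist())
hs=handle(S,(150,148,217,180));ht=handle(T,(410,270,500,300));print(hs,ht)
for i in(0,1):
    print("end",tri(S,hs[0][i],T,ht[0][1-i]))
print("mid",tri(S,sum(hs[0])/2,T,sum(ht[0])/2))
a=cv2.resize(S["image"][125:190,320:410],(400,289),interpolation=2)
b=cv2.resize(T["image"][230:295,160:250],(400,289),interpolation=2)
c=cv2.resize(S["image"][205:255,300:370],(400,286),interpolation=2)
d=cv2.resize(T["image"][200:250,280:350],(400,286),interpolation=2)
cv2.imwrite("pics/k.png",np.vstack([np.hstack([a,b]),np.hstack([c,d])])[:,:,::-1])
E
```

```text
[[13, 137, 104], [18, 145, 176], [22, 139, 244], [24, 129, 251], [24, 129, 252], [22, 137, 244], [19, 147, 219], [17, 129, 136]] [[22, 86, 255], [18, 149, 210], [23, 136, 250], [26, 120, 254], [28, 110, 255], [29, 102, 255], [26, 122, 254], [17, 145, 200], [13, 129, 150]]
([array([156.38394, 167.59256], dtype=float32), array([215.2674 , 146.00195], dtype=float32)], [np.float32(62.716946), np.float32(17.776058)]) ([array([419.89215, 284.80356], dtype=float32), array([489.09747, 287.4653 ], dtype=float32)], [np.float32(8.68586), np.float32(69.25649)])
end (array([ 0.48344108, -0.32424011,  0.28401643]), np.float64(0.0021359691252493523))
end (array([ 0.47902188, -0.18991402,  0.286031  ]), np.float64(0.003611356502806195))
mid (array([ 0.48086098, -0.25811838,  0.28428464]), np.float64(0.001187591898186285))
```

View pics/k.png

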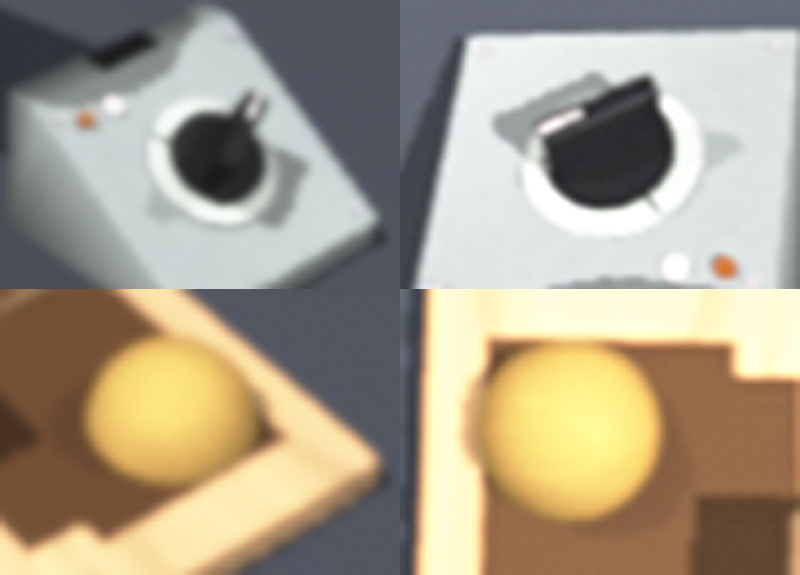

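The crops show the knob bar in the top view at about (537,130) white end to (655,85). The plate tick is at (650,205). The dome circle is centred near (570,432) in the top crop, and spans x 85–258 with its top at y 337 in the scene crop.

```bash

python3 - <<'E'
from h import *
S=dict(np.load("scene.npz"));T=dict(np.load("top.npz"))
H=hsv(S);m=((H[...,2]>150)&(H[...,1]<50)).astype(np.uint8);
c=blob(m,(150,148,216,180));print("scene handle",cv2.minAreaRect(c),cv2.boundingRect(c))
ht=handle(T,(410,270,500,300))[0]
A=[plane(T,p,.276) for p in ht];print("handle@.276",A,np.mean(A,0))
r=cv2.minAreaRect(c);print(tri(S,r[0],T,sum(ht)/2))
print("dome",plane(T,(309.7,224.8),.02),plane(S,(329.9,228.5),.02),tri(S,(329.9,228.5),T,(309.7,224.8)))
ax=np.mean(A,0)[:2]
for P in(plane(T,(309.7,224.8),.02),plane(S,(329.9,228.5),.02)):
    print("dome dir deg",np.degrees(np.arctan2(*(P[:2]-ax)[::-1])))
d=A[0]-A[1];print("handle dir deg",np.degrees(np.arctan2(d[1],d[0]))-90)
# plate
for n,I,b in(("S",S,(340,140,395,180)),("T",T,(180,240,235,290))):
    H=hsv(I);
    c=blob(((H[...,2]>222)).astype(np.uint8),b);print(n,cv2.fitEllipse(cv2.convexHull(c)),cv2.boundingRect(c))
print("plate",tri(S,(368.4,161.5),T,(207.9,266)))
print("tick",plane(T,(650-400)/4.444*np.array([1,0])+[160,230+205/4.444],.07))
for p in((537,130),(655,85)):print("bar",plane(T,((p[0]-400)/4.444+160,230+p[1]/4.444),.115))
for p,z in(((174,238),.025),((251,237),.025),((163,313),.112),((248,311),.112)):print("corner",plane(T,p,z))
E
```

```text
scene handle ((185.64382934570312, 156.38356018066406), (16.15167808532715, 60.86140441894531), 69.44395446777344) (159, 148, 57, 26)
handle@.276 [array([ 0.47888985, -0.19347803,  0.276     ]), array([ 0.48434948, -0.32577083,  0.276     ])] [ 0.48161966 -0.25962443  0.276     ]
(array([ 0.48071735, -0.25806595,  0.28527313]), np.float64(0.0016091862607282605))
dome [0.61945704 0.0345124  0.02      ] [0.62604804 0.03612235 0.02      ] (array([0.62146448, 0.03668316, 0.01550666]), np.float64(0.004787318109427078))
dome dir deg 64.89143582269584
dome dir deg 63.97136203944803
handle dir deg 2.363214627632644
S ((366.747802734375, 160.13536071777344), (24.965085983276367, 30.585039138793945), 137.37095642089844) (353, 146, 23, 29)
T ((205.54344177246094, 263.79046630859375), (59.816829681396484, 89.00578308105469), 87.09663391113281) (180, 240, 55, 50)
plate (array([0.49772449, 0.26496357, 0.06751297]), np.float64(0.006295136565536788))
tick [0.47408307 0.23946579 0.07      ]
bar [0.50482516 0.2921066  0.115     ]
bar [0.53224742 0.23520911 0.115     ]
corner [0.55987424 0.36279132 0.025     ]
corner [0.5772092  0.17511197 0.025     ]
corner [0.38260164 0.33866941 0.112     ]
corner [0.40179537 0.15185706 0.112     ]
```

```bash

python3 - <<'E'
from h import *
S=dict(np.load("scene.npz"));T=dict(np.load("top.npz"))
print("handle z",tri(S,(187.5,162.5),T,(454.5,286.1)))
out=[]
for n,I,b,w in(("S",S,(315,120,415,205),(4,4)),("T",T,(155,225,260,322),(4,4))):
    H=hsv(I);g=((H[...,2]>135)&(H[...,1]<60)).astype(np.uint8);c=blob(g,b)
    c=cv2.convexHull(c);p=cv2.approxPolyDP(c,3,True)[:,0];print(n,p.tolist())
    x0,y0,x1,y1=b;k=400/(x1-x0)
    im=cv2.resize(I["image"][y0:y1,x0:x1],None,fx=k,fy=k,interpolation=2)
    cv2.polylines(im,[((p-[x0,y0]+.5)*k).astype(int)],True,(255,0,0),1)
    for j in range(0,x1-x0,10):cv2.line(im,(int((j+.5)*k),0),(int((j+.5)*k),6),(255,0,255),1)
    for j in range(0,y1-y0,10):cv2.line(im,(0,int((j+.5)*k)),(6,int((j+.5)*k)),(255,0,255),1)
    out.append(im)
h=max(o.shape[0] for o in out)
cv2.imwrite("pics/d.png",np.hstack([cv2.copyMakeBorder(o,0,h-o.shape[0],0,0,0) for o in out])[:,:,::-1])
E
```

```text
handle z (array([ 0.48259063, -0.25967627,  0.27064483]), np.float64(0.0028980737378306873))
S [[369, 127], [404, 174], [361, 200], [333, 173], [325, 160], [325, 147]]
T [[250, 237], [248, 296], [243, 309], [163, 310], [162, 298], [176, 237]]
```

View pics/d.png

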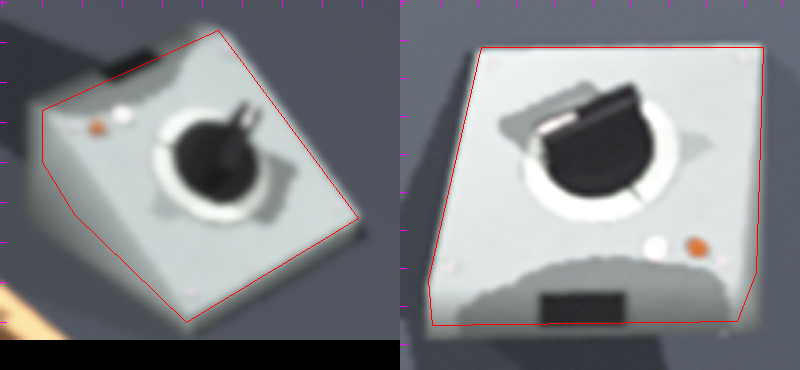

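The rivets on the sloping face show clearly: in the top crop at (491,62), (743,57), (448,266), (722,258), and in the scene crop at (230,52), (340,210), (190,292). They let me triangulate the face.

```bash

python3 - <<'E'
from h import *
S=dict(np.load("scene.npz"));T=dict(np.load("top.npz"))
s=lambda x,y:(x/4+314.5,y/4+119.5)
t=lambda x,y:((x-400)*105/400+154.5,y*105/400+224.5)
R={k:tri(S,s(*a),T,t(*b)) for k,(a,b) in dict(fl=((190,292),(743,57)),fr=((340,210),(491,62)),br=((230,52),(448,266)),lampw=((122,115),(655,247)),lampo=((97,128),(697,247)),whiteEnd=((249,112),(541,128)),tick=((168,147),(641,196))).items()}
for k,v in R.items():print(k,np.round(v[0],4),round(v[1],4))
fl,fr,br=[R[k][0] for k in("fl","fr","br")]
n=np.cross(fr-fl,br-fr);n/=np.linalg.norm(n);n*=np.sign(n[2])
c=(fl+br)/2;print("normal",n,"centre",c,"edge yaw",np.degrees(np.arctan2(*(fr-fl)[:2][::-1]))-90)
print("plane-cast centre",plane(T,t(601,161),.0685),plane(S,s(210,172),.0685))
y=np.radians(5.5);f=np.array([np.cos(y),np.sin(y),0]);N=.5*f+.866*np.array([0,0,1])
# bar: top view line through bar top, centre crop
for p in((536,130),(635,88)):print("bar",plane(T,t(*p),.113))
print("N",N)
E
```

```text
fl [0.5693 0.1895 0.0328] 0.0011
fr [0.5536 0.3503 0.0281] 0.0
br [0.4242 0.3385 0.1043] 0.0022
lampw [0.4446 0.2182 0.103 ] 0.0012
lampo [0.4465 0.1937 0.102 ] 0.0012
whiteEnd [0.5067 0.2897 0.115 ] 0.0029
tick [0.4757 0.2356 0.0853] 0.006
normal [0.50104922 0.07419716 0.86223225] centre [0.49674989 0.26400884 0.06855849] edge yaw 5.563885140622489
plane-cast centre [0.49401403 0.26332017 0.0685    ] [0.50132732 0.26052535 0.0685    ]
bar [0.50626717 0.29421226 0.113     ]
bar [0.53567592 0.23873214 0.113     ]
N [0.4976981  0.04792288 0.866     ]
```

The rows are not in the units I measure in: shifts go in shares of 400 mm and turns go in shares of 120 degrees. I convert before sending: -0.03 m is -0.075, 0.0269 m is 0.0673.

>>> nudge_tcp(
  plan={"steps": [[0, 0, -0.075, 0, 0.091], [0, 0, -0.075, 0, 0.091], [0, 0, -0.075, 0, 0.091], [0, 0, -0.075, 0, 0.091], [0, 0, -0.0675, 0, 0.091], [0.0673, -0.038, 0, 0, 0.091], [0.0673, -0.038, 0, 0, 0.091], [0.0673, -0.038, 0, 0, 0.091], [0.0673, -0.038, 0, 0, 0.091], [0.0673, -0.038, 0, 0, 0.091], [0.0673, -0.038, 0, 0, 0.091], [0.0673, -0.038, 0, 0, 0.091], [0.0673, -0.038, 0, 0, 0.091], [0.0673, -0.038, 0, 0, 0.091], [0.0673, -0.038, 0, 0, 0.091], [0.0673, -0.038, 0, 0, 0.091], [0.0673, -0.038, 0, 0, 0.091], [0, 0, 0, 0, 0.091]]},
)

```text
time_s: 1.6
tool_pos: [0.4842, -0.2562, 0.3607]
ee_rot: [[0.901, 0.434, 0.0], [0.434, -0.901, 0.002], [0.001, -0.001, -1.0]]
ft_force: [0.3, 0.7, 0.4]
width: 0.091
grip_force: 0.0
```

>>> nudge_tcp(
  plan={"steps": [[0, 0, 0, -0.0557, 0.091], [0, 0, 0, -0.0557, 0.091], [0, 0, 0, -0.0557, 0.091], [0, 0, 0, -0.0557, 0.091], [0, 0, 0, -0.0557, 0.091], [0, 0, 0, -0.0557, 0.091], [0, 0, 0, -0.0557, 0.091], [0, 0, 0, -0.0557, 0.091], [0, 0, 0, -0.0557, 0.091], [0, 0, 0, -0.0557, 0.091], [0, 0, 0, 0, 0.091]]},
)

```text
time_s: 2.52
tool_pos: [0.4818, -0.2602, 0.3606]
ee_rot: [[-0.047, 0.999, -0.001], [0.999, 0.047, 0.0], [0.0, -0.001, -1.0]]
ft_force: [0.1, -0.1, 0.2]
width: 0.0908
grip_force: 0.0
```

Converted, 0.0275 m is 0.0688.

>>> nudge_tcp(
  plan={"steps": [[0, 0, 0.0688, 0, 0.091], [0, 0, 0.0688, 0, 0.091], [0, 0, 0.0688, 0, 0.091], [0, 0, 0.0688, 0, 0.091], [0, 0, 0, 0, 0.091], [0, 0, 0, 0, 0], [0, 0, 0, 0, 0], [0, 0, 0, 0, 0], [0, 0, 0, 0, 0], [0, 0, 0, 0, 0], [0, 0, 0, 0, 0], [0, 0, 0, 0, 0], [0, 0, 0, 0, 0]]},
)

```text
time_s: 3.6
tool_pos: [0.4821, -0.2602, 0.2511]
ee_rot: [[-0.041, 0.999, 0.0], [0.999, 0.041, -0.0], [-0.0, 0.0, -1.0]]
ft_force: [0.2, 0.2, -0.2]
width: 0.0405
grip_force: 0.0
```

```bash
python3 - <<'E'
from workcell import ctrl, optics
import cv2,numpy as np
d=optics.get_image("scene"); cv2.imwrite("pics/g.png",d["image"][:,:,::-1])
E
```

```text
(no output)
```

View pics/g.png

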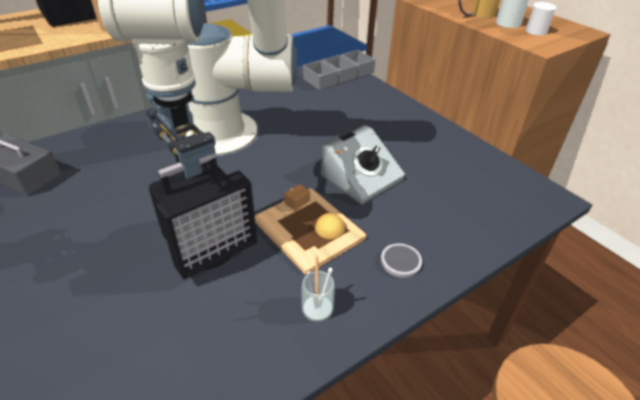

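The fingers straddle the handle bar at about (188,165) and are still closing. I'll finish the grip and start turning.

>>> nudge_tcp(
  plan={"steps": [[0, 0, 0, 0, 0], [0, 0, 0, 0, 0], [0, 0, 0, 0, 0], [0, 0, 0, 0, 0], [0, 0, 0, 0, 0], [0, 0, 0, 0, 0], [0, 0, 0, 0, 0], [0, 0, 0, 0, 0]]},
)

```text
time_s: 4.32
tool_pos: [0.4826, -0.2601, 0.2509]
ee_rot: [[-0.041, 0.999, 0.001], [0.999, 0.041, 0.0], [-0.0, 0.001, -1.0]]
ft_force: [5.1, 1.2, -1.1]
width: 0.0138
grip_force: 30.0
```

>>> nudge_tcp(
  plan={"steps": [[0, 0, 0, -0.0239, 0], [0, 0, 0, -0.0334, 0], [0, 0, 0, -0.0334, 0], [0, 0, 0, -0.0334, 0], [0, 0, 0, -0.0334, 0], [0, 0, 0, -0.0334, 0], [0, 0, 0, -0.0334, 0], [0, 0, 0, -0.0334, 0], [0, 0, 0, -0.0334, 0], [0, 0, 0, -0.0334, 0], [0, 0, 0, -0.0334, 0], [0, 0, 0, -0.0334, 0], [0, 0, 0, -0.0334, 0], [0, 0, 0, -0.0334, 0], [0, 0, 0, -0.0334, 0], [0, 0, 0, -0.0286, 0], [0, 0, 0, 0, 0], [0, 0, 0, 0, 0]]},
)

```text
time_s: 5.82
tool_pos: [0.4836, -0.2595, 0.2509]
ee_rot: [[-0.905, 0.425, 0.003], [0.425, 0.905, 0.001], [-0.002, 0.002, -1.0]]
ft_force: [13.0, 6.3, -4.9]
width: 0.0136
grip_force: 30.0
```

>>> nudge_tcp(
  plan={"steps": [[0, 0, 0, 0, 0.091], [0, 0, 0, 0, 0.091], [0, 0, 0, 0, 0.091], [0, 0, 0, 0, 0.091], [0, 0, 0, 0, 0.091], [0, 0, 0, 0, 0.091], [0, 0, 0, 0, 0.091], [0, 0, 0, 0, 0.091], [0, 0, 0, 0, 0.091]]},
)

```text
time_s: 6.57
tool_pos: [0.4821, -0.2602, 0.2509]
ee_rot: [[-0.905, 0.426, -0.0], [0.426, 0.905, -0.0], [0.0, -0.0, -1.0]]
ft_force: [-0.0, -0.1, -0.3]
width: 0.0709
grip_force: 0.0
```

>>> nudge_tcp(
  plan={"steps": [[0, 0, -0.05, 0, 0.06], [0, 0, -0.075, 0, 0.06], [0, 0, -0.075, 0, 0.06], [0, 0, -0.075, 0, 0.06], [0.0555, 0.0458, 0, 0, 0.06], [0.0555, 0.0458, 0, 0, 0.06], [0.0555, 0.0458, 0, 0, 0.06], [0.0555, 0.0458, 0, 0, 0.06], [0.0555, 0.0458, 0, 0, 0.06], [0.0555, 0.0458, 0, 0, 0.06], [0.0555, 0.0458, 0, 0, 0.06], [0.0555, 0.0458, 0, 0, 0.06], [0.0555, 0.0458, 0, 0, 0.06], [0.0555, 0.0458, 0, 0, 0.06], [0, 0, 0, 0, 0.06]]},
)

```text
time_s: 7.82
tool_pos: [0.3569, 0.003, 0.3611]
ee_rot: [[-0.906, 0.424, 0.0], [0.424, 0.906, 0.001], [0.0, 0.001, -1.0]]
ft_force: [0.8, -0.4, 1.0]
width: 0.0594
grip_force: 0.0
```

```bash
python3 - <<'E'
from workcell import ctrl, optics
from h import *
T=optics.get_image("top");np.savez("top1.npz",**T);S=optics.get_image("scene");np.savez("scene1.npz",**S)
cv2.imwrite("pics/t1.png",np.hstack([cv2.resize(T["image"],(400,250)),cv2.resize(S["image"],(400,250))])[:,:,::-1])
cv2.imwrite("pics/t1c.png",cv2.resize(T["image"][230:340,380:520],(560,440),interpolation=2)[:,:,::-1])
E
```

```text
(no output)
```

View pics/t1.png

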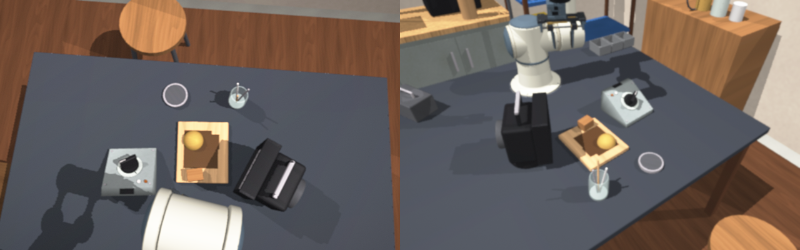

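View pics/t1c.png

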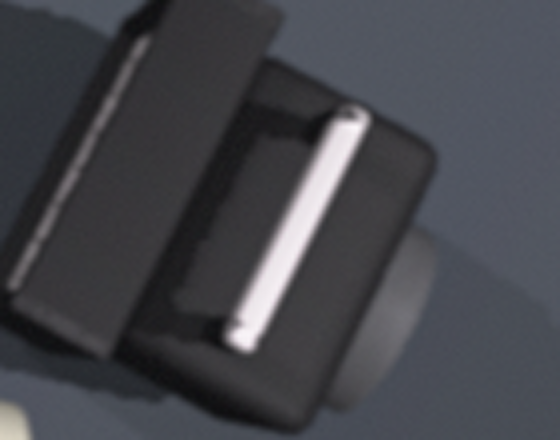

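The hood is turned. The handle runs in the top crop from about (350,112) to (243,345). I'll check the angle numerically, fitting a line to the bar.

```bash
python3 - <<'E'
from h import *
for f,b in(("top.npz",(410,270,500,300)),("top1.npz",(430,252,475,322))):
    T=dict(np.load(f));H=hsv(T)
    for th in(140,170,200):
        c=blob((H[...,2]>th).astype(np.uint8),b);r=cv2.minAreaRect(c)
        k=np.zeros(H.shape[:2],np.uint8);cv2.drawContours(k,[c],-1,1,-1);ys,xs=np.nonzero(k)
        P=np.array([plane(T,p,.276)[:2] for p in zip(xs,ys)]);m=P.mean(0);v=np.linalg.svd(P-m)[2][0];v*=np.sign(v[1])
        n=np.array([v[1],-v[0]]);n*=np.sign(n[0])
        print(f,th,m,"mouth deg",np.degrees(np.arctan2(n[1],n[0])),"need",[round(np.degrees(np.arctan2(*(np.array(d)-m)[::-1])),1) for d in((.6195,.0345),(.6215,.0365))])
T=dict(np.load("top1.npz"))
H=hsv(T);m=((H[...,0]>19)&(H[...,0]<32)&(H[...,1]>95)&(H[...,2]>150)).astype(np.uint8)
for n in ("top.npz","top1.npz"):
    T=dict(np.load(n));H=hsv(T);m=((H[...,0]>19)&(H[...,0]<32)&(H[...,1]>95)&(H[...,2]>150)).astype(np.uint8)
    c=blob(m,(293,206,330,245));print(cv2.minEnclosingCircle(c),cv2.boundingRect(c))
E
```

```text
top.npz 140 [ 0.48181704 -0.25932436] mouth deg 2.4162095373478403 need [np.float64(64.9), np.float64(64.7)]
top.npz 170 [ 0.48168803 -0.25948451] mouth deg 2.3900422926863683 need [np.float64(64.9), np.float64(64.7)]
top.npz 200 [ 0.48170455 -0.25989602] mouth deg 2.2186092327618185 need [np.float64(64.9), np.float64(64.7)]
top1.npz 140 [ 0.47968526 -0.258392  ] mouth deg 64.80965623294453 need [np.float64(64.5), np.float64(64.3)]
top1.npz 170 [ 0.47934133 -0.25827849] mouth deg 64.85238868422609 need [np.float64(64.4), np.float64(64.3)]
top1.npz 200 [ 0.4781976  -0.25785381] mouth deg 64.81098145840396 need [np.float64(64.2), np.float64(64.0)]
((310.0914306640625, 223.84629821777344), 14.18732738494873) (297, 210, 27, 28)
((310.82177734375, 223.49009704589844), 11.71641731262207) (300, 212, 23, 23)
```

The mouth is at 64.8° and the bearing to the dome is about 64.6°, so the hood is done. Next is the knob.

Converted, 0.0255 m is 0.0638, -0.003 m is -0.0075, 0.108 rad is 0.0516.

>>> nudge_tcp(
  plan={"steps": [[-0.0075, 0.0638, 0, 0, 0.045], [-0.0075, 0.0638, 0, 0, 0.045], [-0.0075, 0.0638, 0, 0, 0.045], [-0.0075, 0.0638, 0, 0, 0.045], [-0.0075, 0.0638, 0, 0, 0.045], [-0.0075, 0.0638, 0, 0, 0.045], [-0.0075, 0.0638, 0, 0, 0.045], [-0.0075, 0.0638, 0, 0, 0.045], [-0.0075, 0.0638, 0, 0, 0.045], [-0.0075, 0.0638, 0, 0, 0.045], [-0.0075, 0.0638, 0, 0, 0.045], [-0.0075, 0.0638, 0, 0, 0.045], [0, 0, 0, 0.0516, 0.045], [0, 0, 0, 0.0516, 0.045], [0, 0, 0, 0.0516, 0.045], [0, 0, 0, 0.0516, 0.045], [0, 0, 0, 0.0516, 0.045], [0, 0, 0, 0.0516, 0.045], [0, 0, 0, 0, 0.045]]},
)

```text
time_s: 9.5
tool_pos: [0.523, 0.2606, 0.3605]
ee_rot: [[-0.458, 0.889, -0.0], [0.889, 0.458, -0.0], [-0.0, -0.0, -1.0]]
ft_force: [-0.1, 0.9, -0.4]
width: 0.0449
grip_force: 0.0
```

>>> nudge_tcp(
  plan={"steps": [[0, 0, 0.075, 0, 0.045], [0, 0, 0.075, 0, 0.045], [0, 0, 0.075, 0, 0.045], [0, 0, 0.075, 0, 0.045], [0, 0, 0.075, 0, 0.045], [0, 0, 0.075, 0, 0.045], [0, 0, 0.075, 0, 0.045], [0, 0, 0, 0, 0.045], [0, 0, 0, 0, 0.045]]},
)

```text
time_s: 10.25
tool_pos: [0.5219, 0.2608, 0.1502]
ee_rot: [[-0.466, 0.885, -0.003], [0.885, 0.466, -0.001], [0.0, -0.003, -1.0]]
ft_force: [0.9, -0.1, 0.4]
width: 0.045
grip_force: 0.0
```

Converted, 0.015 m is 0.0375, 0.005 m is 0.0125.

>>> nudge_tcp(
  plan={"steps": [[0.0125, -0.0025, 0.025, 0, 0.045], [0, 0, 0.0375, 0, 0.045], [0, 0, 0.0375, 0, 0.045], [0, 0, 0.025, 0, 0.045], [0, 0, 0, 0, 0.045]]},
)

```text
time_s: 10.67
tool_pos: [0.5185, 0.2655, 0.1002]
ee_rot: [[-0.465, 0.885, -0.001], [0.885, 0.465, -0.0], [0.0, -0.001, -1.0]]
ft_force: [-0.5, -0.2, -0.4]
width: 0.045
grip_force: 0.0
```

>>> nudge_tcp(
  plan={"steps": [[0, 0, 0, 0, 0], [0, 0, 0, 0, 0], [0, 0, 0, 0, 0], [0, 0, 0, 0, 0], [0, 0, 0, 0, 0], [0, 0, 0, 0, 0], [0, 0, 0, 0, 0], [0, 0, 0, 0, 0], [0, 0, 0, 0, 0]]},
)

```text
time_s: 11.42
tool_pos: [0.5172, 0.2647, 0.1013]
ee_rot: [[-0.465, 0.885, -0.003], [0.885, 0.465, -0.001], [0.0, -0.003, -1.0]]
ft_force: [-8.5, -4.4, 6.0]
width: 0.0221
grip_force: 27.3
```

Converted, -0.06 rad is -0.0286.

>>> nudge_tcp(
  plan={"steps": [[0, 0, 0, -0.0191, 0], [0, 0, 0, -0.0286, 0], [0, 0, 0, -0.0286, 0], [0, 0, 0, -0.0286, 0], [0, 0, 0, -0.0286, 0], [0, 0, 0, -0.0286, 0], [0, 0, 0, -0.0286, 0], [0, 0, 0, 0, 0]]},
)

```text
time_s: 12.08
tool_pos: [0.5192, 0.2643, 0.1024]
ee_rot: [[-0.776, 0.631, 0.001], [0.631, 0.776, -0.002], [-0.002, -0.0, -1.0]]
ft_force: [-1.6, -14.1, 15.5]
width: 0.019
grip_force: 31.3
```

```bash
python3 - <<'E'
from workcell import ctrl, optics
from h import *
s=ctrl.state();print(s["wrist_torque"],s["ft_force"],s["q"])
S=optics.get_image("scene");T=optics.get_image("top")
cv2.imwrite("pics/k2.png",np.hstack([cv2.resize(S["image"][110:210,310:420],(400,364),interpolation=2),cv2.resize(T["image"][220:320,155:265],(400,364),interpolation=2)])[:,:,::-1])
E
```

```text
[-2.71519179  0.4621954   0.26405261] [ -1.60723731 -14.14559059  15.53415272] [ 0.36955805  0.56339464  1.5751566  -0.0022279   1.00245953 -0.51688567]
```

View pics/k2.png

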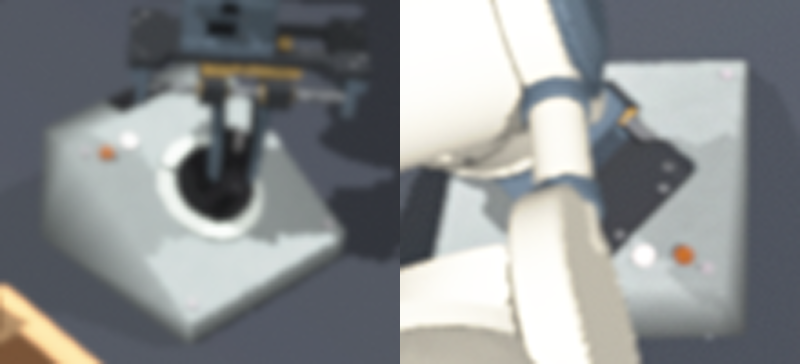

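The fingers hold the bar at about (230,150) in the left crop and the knob follows. I carry on towards the stop, watching the torque.

Converted, -0.06 rad is -0.0286.

```bash
cat > st.py <<'E'
from workcell import ctrl, optics
import numpy as np
s=ctrl.state();R=s["ee_rot"];print("YAW",round(np.degrees(np.arctan2(R[1][0],R[0][0]))%360,1),"tq",np.round(s["wrist_torque"],2),"w",round(s["width"],4),"q6",round(s["q"][5],2))
E
```

>>> nudge_tcp(
  plan={"steps": [[0, 0, 0, -0.0286, 0], [0, 0, 0, -0.0286, 0], [0, 0, 0, -0.0286, 0], [0, 0, 0, -0.0286, 0], [0, 0, 0, -0.0286, 0], [0, 0, 0, 0, 0]]},
)

```text
time_s: 12.68
tool_pos: [0.5203, 0.2644, 0.1026]
ee_rot: [[-0.928, 0.374, 0.003], [0.374, 0.928, -0.001], [-0.003, 0.0, -1.0]]
ft_force: [3.9, -12.2, 11.9]
width: 0.0178
grip_force: 30.9
```

```bash
python3 st.py
```

```text
YAW 158.1 tq [-2.53 -0.55  0.42] w 0.0178 q6 -0.82
```

>>> nudge_tcp(
  plan={"steps": [[0, 0, 0, -0.0286, 0], [0, 0, 0, -0.0286, 0], [0, 0, 0, -0.0286, 0], [0, 0, 0, -0.0286, 0], [0, 0, 0, -0.0286, 0], [0, 0, 0, 0, 0]]},
)

```text
time_s: 13.18
tool_pos: [0.5204, 0.2651, 0.1025]
ee_rot: [[-0.997, 0.083, 0.004], [0.083, 0.997, -0.0], [-0.004, 0.0, -1.0]]
ft_force: [4.0, -7.4, 8.4]
width: 0.0164
grip_force: 30.0
```

```bash
python3 st.py
```

```text
YAW 175.2 tq [-1.54 -0.66  0.17] w 0.0164 q6 -1.12
```

Converted, -0.06 rad is -0.0286.

>>> nudge_tcp(
  plan={"steps": [[0, 0, 0, -0.0286, 0], [0, 0, 0, -0.0286, 0], [0, 0, 0, -0.0286, 0], [0, 0, 0, -0.0286, 0], [0, 0, 0, -0.0286, 0], [0, 0, 0, 0, 0]]},
)

```text
time_s: 13.68
tool_pos: [0.52, 0.2659, 0.102]
ee_rot: [[-0.977, -0.213, 0.003], [-0.213, 0.977, 0.001], [-0.003, 0.001, -1.0]]
ft_force: [3.1, 0.3, 4.6]
width: 0.0159
grip_force: 30.4
```

```bash
python3 st.py
```

```text
YAW 192.3 tq [ 0.57 -0.47 -0.27] w 0.0159 q6 -1.42
```

>>> nudge_tcp(
  plan={"steps": [[0, 0, 0, -0.0239, 0], [0, 0, 0, -0.0239, 0], [0, 0, 0, -0.0239, 0], [0, 0, 0, -0.0239, 0], [0, 0, 0, 0, 0]]},
)

```text
time_s: 14.1
tool_pos: [0.5197, 0.2662, 0.102]
ee_rot: [[-0.916, -0.401, 0.002], [-0.401, 0.916, 0.002], [-0.003, 0.001, -1.0]]
ft_force: [2.1, 3.9, 5.9]
width: 0.0172
grip_force: 31.4
```

```bash
python3 st.py
```

```text
YAW 203.7 tq [ 1.4  -0.11 -0.08] w 0.0172 q6 -1.61
```

Converted, -0.05 rad is -0.0239.

>>> nudge_tcp(
  plan={"steps": [[0, 0, 0, -0.0239, 0], [0, 0, 0, -0.0239, 0], [0, 0, 0, -0.0239, 0], [0, 0, 0, 0, 0]]},
)

```text
time_s: 14.43
tool_pos: [0.52, 0.2666, 0.1022]
ee_rot: [[-0.846, -0.533, 0.003], [-0.533, 0.846, 0.002], [-0.004, 0.0, -1.0]]
ft_force: [1.6, 6.2, 7.8]
width: 0.0179
grip_force: 31.8
```

```bash
python3 st.py
```

```text
YAW 212.2 tq [ 1.55 -0.15 -0.74] w 0.0179 q6 -1.76
```

>>> nudge_tcp(
  plan={"steps": [[0, 0, 0, -0.0239, 0], [0, 0, 0, -0.0239, 0], [0, 0, 0, -0.0239, 0], [0, 0, 0, 0, 0]]},
)

```text
time_s: 14.77
tool_pos: [0.5199, 0.2669, 0.1024]
ee_rot: [[-0.756, -0.654, 0.003], [-0.654, 0.756, 0.003], [-0.004, 0.0, -1.0]]
ft_force: [0.5, 7.4, 8.7]
width: 0.0181
grip_force: 32.0
```

```bash
python3 st.py
```

```text
YAW 220.9 tq [ 2.08  0.19 -0.12] w 0.0181 q6 -1.91
```

>>> nudge_tcp(
  plan={"steps": [[0, 0, 0, -0.0239, 0], [0, 0, 0, -0.0239, 0], [0, 0, 0, -0.0239, 0], [0, 0, 0, 0, 0]]},
)

```text
time_s: 15.1
tool_pos: [0.5197, 0.2673, 0.1023]
ee_rot: [[-0.65, -0.76, 0.002], [-0.76, 0.65, 0.003], [-0.004, 0.0, -1.0]]
ft_force: [-1.5, 11.2, 10.2]
width: 0.0195
grip_force: 31.7
```

```bash
python3 st.py
```

```text
YAW 229.4 tq [ 2.7   0.46 -0.55] w 0.0195 q6 -2.06
```

Converted, -0.05 rad is -0.0239.

>>> nudge_tcp(
  plan={"steps": [[0, 0, 0, -0.0239, 0], [0, 0, 0, -0.0239, 0], [0, 0, 0, 0, 0]]},
)

```text
time_s: 15.35
tool_pos: [0.5198, 0.2679, 0.1024]
ee_rot: [[-0.572, -0.82, 0.003], [-0.82, 0.572, 0.004], [-0.005, 0.0, -1.0]]
ft_force: [-2.2, 17.4, 7.7]
width: 0.0206
grip_force: 33.5
```

```bash
python3 st.py
```

```text
YAW 235.1 tq [ 3.43  0.33 -1.13] w 0.0206 q6 -2.16
```

>>> nudge_tcp(
  plan={"steps": [[0, 0, 0, -0.0239, 0], [0, 0, 0, -0.0239, 0], [0, 0, 0, 0, 0]]},
)

```text
time_s: 15.6
tool_pos: [0.5205, 0.2687, 0.1026]
ee_rot: [[-0.487, -0.873, 0.004], [-0.873, 0.487, 0.006], [-0.007, -0.001, -1.0]]
ft_force: [-0.3, 22.7, 6.6]
width: 0.0231
grip_force: 32.5
```

```bash
python3 st.py
```

```text
YAW 240.8 tq [ 4.61 -0.14 -1.15] w 0.0231 q6 -2.26
```

>>> nudge_tcp(
  plan={"steps": [[0, 0, 0, -0.0239, 0], [0, 0, 0, -0.0239, 0], [0, 0, 0, 0, 0]]},
)

```text
time_s: 15.85
tool_pos: [0.5204, 0.2693, 0.1028]
ee_rot: [[-0.398, -0.918, 0.004], [-0.918, 0.398, 0.007], [-0.008, -0.001, -1.0]]
ft_force: [-2.5, 27.1, 9.7]
width: 0.0248
grip_force: 33.4
```

```bash
python3 st.py
```

```text
YAW 246.6 tq [ 5.31  0.24 -1.08] w 0.0248 q6 -2.36
```

The rows are not in the units I measure in: shifts go in shares of 400 mm and turns go in shares of 120 degrees. I convert before sending: -0.03 m is -0.075, 0.024 m is 0.06, 0.05 rad is 0.0239.

>>> nudge_tcp(
  plan={"steps": [[0, 0, 0, 0.0239, 0.05], [0, 0, 0, 0.0239, 0.05], [0, 0, 0, 0, 0.05], [0, 0, 0, 0, 0.05], [0, 0, -0.05, 0, 0.05], [0, 0, -0.075, 0, 0.05], [0, 0, -0.075, 0, 0.05], [0, 0, -0.075, 0, 0.05], [0, 0, -0.075, 0, 0.05], [0.06, -0.02, 0, 0, 0.05], [0.06, -0.02, 0, 0, 0.05], [0.06, -0.02, 0, 0, 0.05], [0.06, -0.02, 0, 0, 0.05], [0.06, -0.02, 0, 0, 0.05], [0.06, -0.02, 0, 0, 0.05], [0.06, -0.02, 0, 0, 0.05], [0.06, -0.02, 0, 0, 0.05], [0.06, -0.02, 0, 0, 0.05], [0, 0, 0, 0, 0.05]]},
)

```text
time_s: 17.43
tool_pos: [0.4755, 0.0385, 0.241]
ee_rot: [[-0.488, -0.873, -0.0], [-0.873, 0.488, -0.001], [0.001, -0.0, -1.0]]
ft_force: [0.1, 0.3, 0.2]
width: 0.0499
grip_force: 0.0
```

```bash
python3 st.py
python3 - <<'E'
from workcell import ctrl, optics
from h import *
T=optics.get_image("top");np.savez("top2.npz",**T);S=optics.get_image("scene");np.savez("scene2.npz",**S)
cv2.imwrite("pics/k3.png",np.hstack([cv2.resize(S["image"][120:200,320:410],(400,356),interpolation=2),cv2.resize(T["image"][225:305,165:255],(400,356),interpolation=2)])[:,:,::-1])
E
```

```text
YAW 240.8 tq [ 0.12 -0.09  0.  ] w 0.0499 q6 -2.68
```

View pics/k3.png

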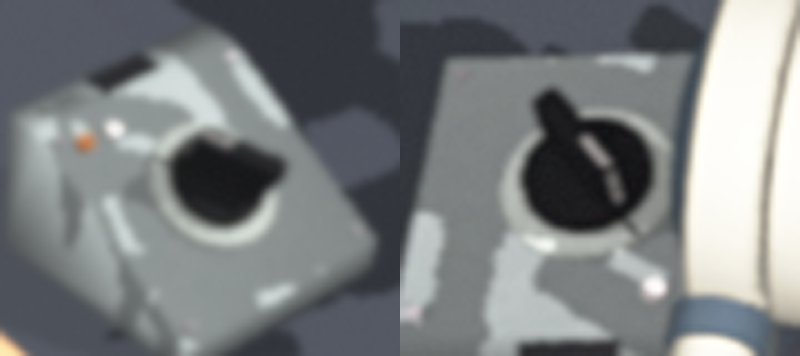

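The white line end now points at the plate's tick, at about (633,228) in the right crop, so the knob is at its stop. Next I work out the bar's angle in the face plane.

```bash
cat > ka.py <<'E'
from h import *
c=np.array([.496,.263,.0685]);y=np.radians(5.5);f=np.array([np.cos(y),np.sin(y),0]);Z=np.array([0,0,1.])
N=.5*f+.866*Z;h=np.array([-f[1],f[0],0]);u=-f*.866+.5*Z   # u uphill, h left(+y)
def hit(d,p,t):
    o,v=ray(d,p);X=o+v*(((c+t*N-o)@N)/(v@N));r=X-c;return np.array([r@h,r@u])
def ang(d,a,b,t=.052):   # from a to white end b, anticlockwise seen from outside: basis (u x h)?
    w=hit(d,b,t)-hit(d,a,t);return np.degrees(np.arctan2(w[0],w[1])),hit(d,a,t),hit(d,b,t)
def yaw(al): 
    a=np.radians(al);w=np.cos(a)*u+np.sin(a)*h;return np.degrees(np.arctan2(w[1],w[0]))%360
E
python3 - <<'E'
from ka import *
T=dict(np.load("top.npz"));T2=dict(np.load("top2.npz"))
t=lambda x,y:((x-400)*90/400+164.5,y*90/356*356/400+224.5)
t0=lambda x,y:((x-400)*105/400+154.5,y*105/400+224.5)
print("now",ang(T2,t(545,98),t(620,203)),"tick",np.degrees(np.arctan2(*hit(T2,t(632,228),.006))))
print("init",ang(T,t0(633,90),t0(538,130)))
a0=ang(T2,t(545,98),t(620,203))[0]
for k in range(-1,6):print(k,a0,yaw(a0+20*k),yaw(a0-20*k))
E
```

```text
now (np.float64(-35.32346596380228), array([ 0.01728615, -0.01768517]), array([-0.02919655,  0.04790772])) tick -39.32804306393577
init (np.float64(61.86145111808382), array([-0.02568718, -0.01232188]), array([0.02683608, 0.01576837]))
-1 -35.32346596380228 244.57323692553388 203.05778643134303
0 -35.32346596380228 224.79372914773393 224.79372914773393
1 -35.32346596380228 203.05778643134303 244.57323692553388
2 -35.32346596380228 180.10383283379525 262.72084853742047
3 -35.32346596380228 157.55200997140057 280.11343713151365
4 -35.32346596380228 136.71296837008106 297.7833443225039
5 -35.32346596380228 117.78334432250396 316.71296837008106
```

The knob moved exactly 5 clicks back, from yaw ~118° to ~228°. Four clicks forward is yaw ≈ 139°.

Converted, 0.03 m is 0.075, -0.0243 m is -0.0608, 0.077 rad is 0.0368.

>>> nudge_tcp(
  plan={"steps": [[-0.0608, 0.0203, 0, 0, 0.045], [-0.0608, 0.0203, 0, 0, 0.045], [-0.0608, 0.0203, 0, 0, 0.045], [-0.0608, 0.0203, 0, 0, 0.045], [-0.0608, 0.0203, 0, 0, 0.045], [-0.0608, 0.0203, 0, 0, 0.045], [-0.0608, 0.0203, 0, 0, 0.045], [-0.0608, 0.0203, 0, 0, 0.045], [-0.0608, 0.0203, 0, 0, 0.045], [0, 0, 0, 0.0368, 0.045], [0, 0, 0, 0.0368, 0.045], [0, 0, 0, 0.0368, 0.045], [0, 0, 0.075, 0, 0.045], [0, 0, 0.075, 0, 0.045], [0, 0, 0.075, 0, 0.045], [0, 0, 0, 0, 0.045]]},
)

```text
time_s: 18.87
tool_pos: [0.5162, 0.2681, 0.146]
ee_rot: [[-0.673, -0.74, -0.007], [-0.74, 0.673, -0.003], [0.007, 0.004, -1.0]]
ft_force: [-0.5, -1.6, -0.3]
width: 0.0449
grip_force: 0.0
```

```bash
python3 st.py;python3 - <<'E'
from ka import *
print(yaw(-38),yaw(22),yaw(32),yaw(42),yaw(52))
E
```

```text
YAW 227.7 tq [ 0.16  0.04 -0.  ] w 0.0449 q6 -2.03
227.55606372241317 160.48892590774847 149.68736071745533 139.3841979041284 129.5820206207807
```

Converted, 0.015 m is 0.0375, 0.01 m is 0.025.

>>> nudge_tcp(
  plan={"steps": [[0, -0.01, 0.025, 0, 0.045], [0, 0, 0.0375, 0, 0.045], [0, 0, 0.0375, 0, 0.045], [0, 0, 0.02, 0, 0.045], [0, 0, 0, 0, 0.045], [0, 0, 0, 0, 0], [0, 0, 0, 0, 0], [0, 0, 0, 0, 0], [0, 0, 0, 0, 0], [0, 0, 0, 0, 0], [0, 0, 0, 0, 0], [0, 0, 0, 0, 0], [0, 0, 0, 0, 0], [0, 0, 0, 0, 0], [0, 0, 0, 0, 0]]},
)

```text
time_s: 20.12
tool_pos: [0.5209, 0.2672, 0.1036]
ee_rot: [[-0.674, -0.738, -0.002], [-0.738, 0.674, 0.003], [-0.001, 0.003, -1.0]]
ft_force: [-11.2, 14.9, 5.9]
width: 0.0183
grip_force: 28.9
```

```bash
python3 st.py
```

```text
YAW 227.6 tq [ 2.98  2.06 -0.29] w 0.0183 q6 -2.03
```

>>> nudge_tcp(
  plan={"steps": [[0, 0, 0, 0.0143, 0], [0, 0, 0, 0.0286, 0], [0, 0, 0, 0.0286, 0], [0, 0, 0, 0.0286, 0], [0, 0, 0, 0.0286, 0], [0, 0, 0, 0.0286, 0], [0, 0, 0, 0.0286, 0], [0, 0, 0, 0.0286, 0], [0, 0, 0, 0.0286, 0], [0, 0, 0, 0.0286, 0], [0, 0, 0, 0.0286, 0], [0, 0, 0, 0.0286, 0], [0, 0, 0, 0.0286, 0], [0, 0, 0, 0.0286, 0], [0, 0, 0, 0, 0]]},
)

```text
time_s: 21.37
tool_pos: [0.5237, 0.2653, 0.1041]
ee_rot: [[-1.0, -0.018, 0.003], [-0.018, 1.0, -0.0], [-0.003, -0.0, -1.0]]
ft_force: [3.6, -5.3, 5.7]
width: 0.016
grip_force: 30.1
```

```bash
python3 st.py
```

```text
YAW 181.0 tq [-0.9  -0.73  0.65] w 0.016 q6 -1.22
```

Converted, 0.06 rad is 0.0286.

>>> nudge_tcp(
  plan={"steps": [[0, 0, 0, 0.0286, 0], [0, 0, 0, 0.0286, 0], [0, 0, 0, 0.0286, 0], [0, 0, 0, 0.0286, 0], [0, 0, 0, 0.0286, 0], [0, 0, 0, 0.0286, 0], [0, 0, 0, 0.0286, 0], [0, 0, 0, 0.0286, 0], [0, 0, 0, 0.0286, 0], [0, 0, 0, 0.0286, 0], [0, 0, 0, 0.0286, 0], [0, 0, 0, 0.0286, 0], [0, 0, 0, 0.0048, 0], [0, 0, 0, 0, 0], [0, 0, 0, 0, 0]]},
)

```text
time_s: 22.62
tool_pos: [0.5229, 0.2624, 0.1043]
ee_rot: [[-0.76, 0.65, 0.001], [0.65, 0.76, -0.005], [-0.004, -0.003, -1.0]]
ft_force: [1.2, -29.5, 19.0]
width: 0.0178
grip_force: 33.8
```

```bash
python3 st.py
```

```text
YAW 139.5 tq [-5.85 -0.2   0.78] w 0.0178 q6 -0.49
```

Converted, -0.03 m is -0.075, -0.0247 m is -0.0618.

>>> nudge_tcp(
  plan={"steps": [[0, 0, 0, 0, 0.05], [0, 0, 0, 0, 0.05], [0, 0, 0, 0, 0.05], [0, 0, 0, 0, 0.05], [0, 0, 0, 0, 0.05], [0, 0, -0.05, 0, 0.05], [0, 0, -0.075, 0, 0.05], [0, 0, -0.075, 0, 0.05], [0, 0, -0.075, 0, 0.05], [0, 0, -0.075, 0, 0.05], [-0.0345, -0.0618, 0, 0, 0.05], [-0.0345, -0.0618, 0, 0, 0.05], [-0.0345, -0.0618, 0, 0, 0.05], [-0.0345, -0.0618, 0, 0, 0.05], [-0.0345, -0.0618, 0, 0, 0.05], [-0.0345, -0.0618, 0, 0, 0.05], [-0.0345, -0.0618, 0, 0, 0.05], [-0.0345, -0.0618, 0, 0, 0.05], [-0.0345, -0.0618, 0, 0, 0.05], [0, 0, 0, 0, 0.05]]},
)

```text
time_s: 24.28
tool_pos: [0.471, 0.0126, 0.2431]
ee_rot: [[-0.758, 0.653, -0.0], [0.653, 0.758, -0.001], [-0.001, -0.001, -1.0]]
ft_force: [0.7, 0.1, 0.3]
width: 0.0505
grip_force: 0.0
```

```bash
python3 st.py
python3 - <<'E'
from workcell import ctrl, optics
from h import *
T=optics.get_image("top");np.savez("top3.npz",**T);S=optics.get_image("scene");np.savez("scene3.npz",**S)
a=np.hstack([cv2.resize(S["image"][120:200,320:410],(400,356),interpolation=2),cv2.resize(T["image"][225:305,165:255],(400,356),interpolation=2)])
b=np.hstack([cv2.resize(S["image"],(384,240)),cv2.resize(T["image"],(384,240)),np.zeros((240,32,3),np.uint8)])
cv2.imwrite("pics/k4.png",np.vstack([a,b])[:,:,::-1])
E
```

```text
YAW 139.3 tq [ 0.11 -0.13 -0.02] w 0.0505 q6 -0.96
```

View pics/k4.png

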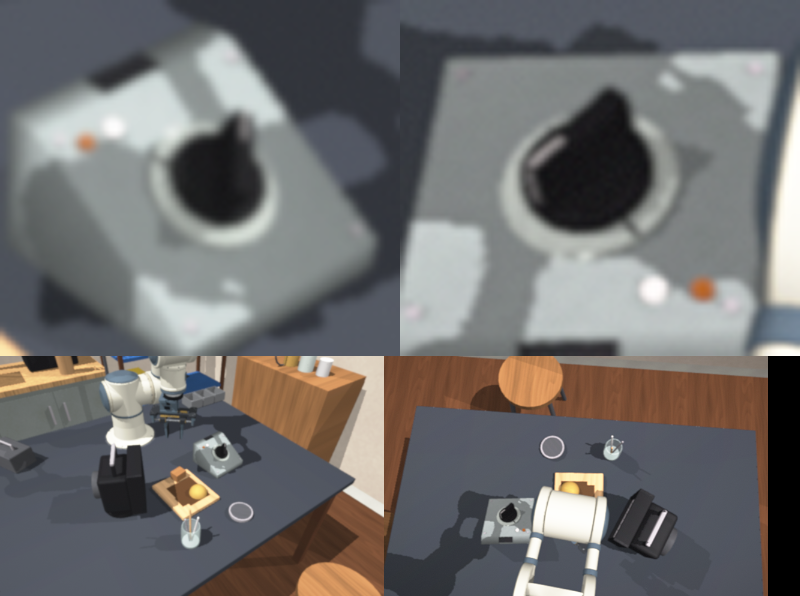

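The bar now runs in the top crop from about (615,92) to the white line's outer end near (530,165). I'll compute the angle.

```bash
python3 - <<'E'
from ka import *
T=dict(np.load("top3.npz"))
t=lambda x,y:((x-400)*90/400+164.5,y*90/400+224.5)
print(ang(T,t(610,92),t(530,163)),"white line only",ang(T,t(563,138),t(532,163))[0])
T0=dict(np.load("top.npz"));t0=lambda x,y:((x-400)*105/400+154.5,y*105/400+224.5);T2=dict(np.load("top2.npz"))
print("init line",ang(T0,t0(577,115),t0(540,130))[0],"stop line",ang(T2,t(585,138),t(605,165))[0])
E
```

```text
(np.float64(38.475321966894356), array([-0.01572299, -0.02083524]), array([0.01901223, 0.02287153])) white line only 41.73458129416147
init line 62.873247586155514 stop line -35.99259101134601
```

The knob is at click 4: about 78° from the stop, and one click (21°) short of its starting position. Handing in.

```bash
python3 -c "
from workcell import ctrl, optics
print(ctrl.finish_job())"
```

```text
the job is handed in; nothing more can be done
None
```

The job is handed in at about 24 s: the hood's mouth points at the dome (64.8° measured, about 64.6° needed), and the fan knob went back to its stop, then forward four clicks (about 78° measured, 80° nominal), and was let go.

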